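Shut the locker's raised flap with the hook pole

ROBOT

A 6-joint arm with a two-finger parallel gripper is mounted at the origin on the work surface; the furniture and walls round the work are solid. World frame = base frame: x ahead of the robot, y to its left, z up, the work surface at z = 0. Lengths are in m, angles in rad, forces in N, time in s.
With the tool pointing down it reaches from about 0.275 to 0.875 m from the base axis. Payload 12.5 kg.
Tool frame: the origin (TCP) lies at the very end of the fingers, on their centre line; the grasp point (between the pads) lies 19 mm behind it; z points along the fingers, y is the line along which they close (so a half turn about z gives the same grasp; the last joint's range is limited). The gripper opens to 85 mm and grips with 20 to 120 N. Pads are 22 mm wide; open, the fingers measure 114 mm over their backs; the gripper's body (76 mm by 85 mm) begins 54 mm behind the grasp point. The pads swing forward as they close: fully open they stand 13 mm farther back than shut.
Start: joints at [-1.206, 0.351, 1.652, -0, 1.139, -0.085], TCP at [0.239, -0.495, 0.231] pointing down, gripper open.
Joint ranges: [-2.75, 2.75], [-0.79, 2.1], [0.01, 2.65], [-1.57, 4.71], [0.07, 3.14], [-2.87, 2.87]. Speed limits (rad/s): [2.22, 2.22, 2.79, 3.14, 3.14, 3.14].

INTERFACE

Orientations are given as a unit quaternion [x, y, z, w].
In Python, from rig import read_state, eyes, robot, look_for gives the robot as it stands. The module is installed in compiled form; this text tells all that it offers.
- The arm moves only by the shell command python3 -m handwheel 'ROWS'. ROWS is JSON, a list of rows, each an object with "delta_pos": the shift along the tool's x, y, z in mm, a list of three; "rot": the turn, a rotation vector about the tool's x, y, z in degrees, a list of three; "fingers": the opening, from 0 (shut) to 1 (fully open). In form: [{"delta_pos": [tx, ty, tz], "rot": [ax, ay, az], "fingers": fingers}, ...]. A call has 1 to 5 rows; each row shifts and turns the commanded pose from where the row before left it, along the tool's axes as they then stand; what a row does not reach is not made up. A row lasts 1/10 s, in which the tool goes at most 50 mm and 8.59 degrees, less where a joint would pass 70% of its speed; a pose out of reach is approached as far as the arm can. A call with a gripper value outside its range is refused whole. The fingers move at their own pace and stop on an object; the grip force is fixed at half the most. Time passes only in rows, so rows that do not move let the fingers close. It gives the time, the measured TCP pose, the force, the opening and the grip force at its end, in the units of the state.
- read_state(): the state, without advancing time (a new reading comes with each control period).
- eyes.read_camera(name): name is "scene" or "top" or "wrist"; returns the picture (480x640x3 uint8, blue, green, red); there is no depth.
- eyes.get_calibration(name): a dict with "K" (3x3 intrinsics, pixels), "distortion" ([k1, k2, p1, p2, k3] as OpenCV has them; the pictures are not rectified), "rvec" (rotation vector, rad) and "tvec" (3), from world to camera coordinates, as OpenCV has them; the wrist camera has in their place "tool_from_camera" (4x4, takes a point from camera to tool coordinates, whose origin is the TCP and whose axes are the flange's). Camera axes: x right, y down, z forward; pixel columns grow to the right and rows downward; lengths in m; the calibration is good to about 2 mm. A picture is of the moment at which its call begins: read the wrist's pose just before it. get_calibration takes no time and is no camera call.
- robot.sign_off(): hands the job in; it is judged then, once.
Trained networks look in the newest picture that a camera, given by its name, has taken for a name from the list of things; names that differ only in an ending like _2 or _b are one class to them, and where a whole thing is asked for, a point or a joint stands for the part that bears it (a point fixed in the world has none). Each returns a list of dicts, best first, with "conf" (0 to 1); they miss things now and then, are a little off and sometimes report something else, mostly with a low value. They report only what shows in the picture. A call takes as long as a camera call. They do not tell look-alikes from the thing itself.
- look_for(camera, target): "xyz" ([x, y, z] in m, in world coordinates, good to about 4 mm: the middle of the surface that is visible of it).
The state is a dict: "time": time; "q": joint angles; "qd": joint speeds; "tau": joint torques, N m; "position": TCP position; "ee_rot": TCP orientation; "ft_force": force on the tool from outside, world axes, zero at the start; "wrist_torque": the same for the moment, N m; "opening": finger opening in m; "grasp_force": force on a finger pad.
Only numpy, scipy, OpenCV 4.12 (cv2) and the standard library are available. Lean on these libraries where they do the work, as an engineer would, in place of code of your own. Each camera call takes 0.05 s, during which the arm holds its last target. There are 200 camera calls.

TASK

The front flap of the small grey storage locker has been left raised. Take the hook pole out of its leaning rest, put its bent finger through the ring eye on the flap and use it to swing the flap fully shut without slamming it, keeping the finger in the eye until the flap is shut and never pushing the flap with the gripper. Then unhook, lay the pole back in its rest the way it was, let go, and leave the bottles and the beaker standing where they are.

Things in the scene. Friction and masses are not known exactly. Their poses are not given: they have to be found in the camera images.
- pole: Hook pole, 200 mm long, 0.11 kg: flat black handle, 110 long (y) x 34 x 14 mm, and a 7 mm steel rod leaving it along -y. Origin: handle centre. In pole axes its flat sides' normal (the 14 mm) is n = (0.819, 0, 0.574), its width (the 34 mm) is along d = (0.574, 0, -0.819). z is up when it lies in the rest, so d points 35 degrees off straight down. Grip the flat sides at mid-handle, fingers along d.
- hook (a point): Point of the pole's finger that belongs in the middle of the eye, at (15.2, -141.5, 10.6) mm in pole axes; axes as the pole. At y = -141.5 mm the rod bends square into a finger 34 mm long along n, 7 mm thick, whose last 10 mm of tip turn back 45 degrees towards the handle. This point is 18.5 mm from the rod's axis.
- rest: Dark steel rest of the pole, fixed, 100 x 116 mm base, 110 mm high. Origin: centre of its underside; front (-x) roughly to the robot. Two forked 10 mm posts at y = -44 and +44 mm with nothing between them above the 12 mm base plate.
- rest_seat (a point): Where the pole's origin lies when seated (within 3 mm; it may lean 0.1 rad in the slots' play), 100 mm above the rest's underside; axes as the rest, parallel to the seated pole's. The slots in the posts are 17 mm wide, 19 mm deep below this point's level, flared at the mouth, and lean 35 degrees: the pole leaves along -d = (-0.574, 0, 0.819) in rest axes and enters along d.
- locker: Grey storage locker, fixed, 120 mm deep (x), 240 mm wide (y), 350 mm high, with an open lower bay and an upper bay closed by the flap. Origin: centre of its underside; its front, -x, looks roughly to the robot.
- flap (a joint): Angle of the flap, rad: 0 shut (hanging down), growing as its lower edge swings out and up, at most 1.6. Aluminium panel 212 mm wide, 148 mm from hinge line to lower edge, 6 mm thick, about 0.12 kg, on a stiff friction hinge (0.16 N m): it stays where it is left and takes about 1 to 2 N at the eye to move; no catch.
- flap_hinge (a point): Middle of the flap's hinge line, which runs along the locker's y, at locker (-64, 0, 320) mm. Its axes turn with the flap: z points up the panel, -x out of its outer face. At joint 0 they are parallel to the locker's axes.
- eye (a point): Centre of the steel ring eye that stands out of the flap's outer face, at (-31, 0, -120) mm from the hinge in the flap's axes. Ring: 30 mm inside, 44 mm outside, 7 mm thick; its axis is along the hinge line (y), so the finger passes through it sideways, along the locker's y, from either side. Axes as flap_hinge.
- wash_bottle: Bystander: white squeeze wash bottle with a bent spout, 68 x 100 mm, 201 mm high. Origin: centre of its underside.
- dropper: Bystander: small amber dropper bottle, 34 mm across, 102 mm high. Origin: centre of its underside.
- beaker: Bystander: glass beaker, 74 mm across, 92 mm high. Origin: centre of its underside.
There are look-alikes about, which are no part of the job. There is more than one size of the pole; the job needs the larger.

How it is judged:
On the way, in this order (a step that is already met when the one before it is completed fails the run):
1. the pole's finger is through the ring eye while the flap is still raised (distance between hook and eye below 0.015 m and value of joint flap above 0.6 rad), for 0.2 s.
2. the flap is shut with the finger still in the ring eye (distance between hook and eye below 0.022 m and value of joint flap below 0.05 rad), for 0.1 s.
At the end, for the whole second after the job is handed in: The flap is shut (under 0.06 rad) and the pole lies still in its rest: its origin within 12 mm (x), 15 mm (y) and 10 mm (z) of rest_seat in rest axes, its axes within 0.2 rad of the rest's (value of joint flap below 0.06 rad and x of pole in the frame of rest between -0.012 and 0.012 m and y of pole in the frame of rest between -0.015 and 0.015 m and z of pole in the frame of rest between 0.09 and 0.11 m and angle between the y axis of pole and the y axis of rest, either way round below 0.2 rad and angle between the z axis of pole and the z axis of rest, either way round below 0.2 rad and linear speed of pole below 0.02 m/s); the robot touches nothing.
It fails at once if the gripper or arm pushes the flap itself (contact force between any of the fingers, the arm and flap above 1 N).
It fails at once if the flap slams (closes faster than 2.5 rad/s) (velocity of joint flap below -2.5 rad/s).
It fails at once if a bystander (wash bottle, dropper bottle or beaker) is shifted more than 30 mm or tipped more than 0.35 rad (distance of any of wash_bottle, dropper, beaker from where it was at the start of the episode above 0.03 m or angle between any of wash_bottle, dropper, beaker's own z axis and vertical above 0.35 rad).
It also fails if it takes over 61 s, if anything falls off the work surface, if the arm or the gripper's body presses on something with over 40 N, if the wrist force passes 120 N, or if a joint passes its speed limit or range.

## Working session

There is one attempt and no reset: what is moved stays moved. The work goes in short steps, Python scripts to look and compute and a shell command to move; the robot and the scene stay as the last step left them, time stands still between calls to the robot, and variables do not carry over. Pictures are saved under pics/ and viewed, at most 10 in all, crops included, and the job is handed in when it is done.

```bash
mkdir -p pics; python3 - <<'E'
from rig import read_state, eyes, robot, look_for
import cv2
s=read_state(); print(s['time'],s['position'],s['ee_rot'],s['opening'])
for c in ("scene","top"):
    im=eyes.read_camera(c); cv2.imwrite(f"pics/{c}0.png",im)
    k=eyes.get_calibration(c); print(c,k)
    for t in ("pole","hook","rest","locker","flap","eye","wash_bottle","dropper","beaker"):
        try: print(t,[(round(d['conf'],2),[round(float(v),3) for v in d['xyz']]) for d in look_for(c,t)])
        except Exception as e: print(t,e)
print(eyes.get_calibration("wrist"))
E
```

```text
0.0 [ 0.23904149 -0.49498211  0.23075627] [ 9.74818087e-01  2.23000835e-01 -8.08780714e-05 -5.64699089e-04] 0.08505921567022144
scene {'K': array([[611.04318818,   0.        , 318.71561839],
       [  0.        , 611.04318818, 226.80744102],
       [  0.        ,   0.        ,   1.        ]]), 'distortion': array([0.04446085, 0.        , 0.        , 0.        , 0.        ]), 'rvec': array([ 2.26167796, -0.80395513,  0.31284188]), 'tvec': array([-0.53597042,  0.29136293,  1.69921237])}
pole [(0.78, [0.503, -0.59, 0.017]), (0.75, [0.638, 0.113, 0.314]), (0.7, [0.523, -0.377, 0.11])]
hook [(0.74, [0.511, -0.589, 0.015]), (0.65, [0.52, -0.375, 0.11])]
rest [(0.71, [0.539, -0.368, 0.016])]
locker [(0.76, [0.726, 0.064, 0.301])]
flap [(0.82, [0.637, 0.113, 0.313])]
eye [(0.68, [0.63, 0.111, 0.311])]
wash_bottle [(0.98, [0.665, -0.225, 0.101])]
dropper [(0.84, [0.665, -0.424, 0.05])]
beaker []
top {'K': array([[595.35246681,   0.        , 324.10091598],
       [  0.        , 595.35246681, 231.11108397],
       [  0.        ,   0.        ,   1.        ]]), 'distortion': array([0.06832213, 0.
[... 539 characters left out ...]
, 0.129])]
dropper [(0.49, [0.664, -0.41, 0.059])]
beaker [(0.57, [0.474, 0.283, 0.061])]
{'K': array([[393.67287955,   0.        , 318.4328942 ],
       [  0.        , 393.67287955, 239.32261767],
       [  0.        ,   0.        ,   1.        ]]), 'distortion': array([-0.01115112,  0.        ,  0.        ,  0.        ,  0.        ]), 'tool_from_camera': array([[ 4.34138012e-05, -9.48279624e-01, -3.17436217e-01,
         8.17439576e-02],
       [ 9.99999599e-01, -2.42768570e-04,  8.61988197e-04,
         2.97935601e-04],
       [-8.94469380e-04, -3.17436127e-01,  9.48279234e-01,
        -1.43012710e-01],
       [ 0.00000000e+00,  0.00000000e+00,  0.00000000e+00,
         1.00000000e+00]])}
```

View pics/scene0.png

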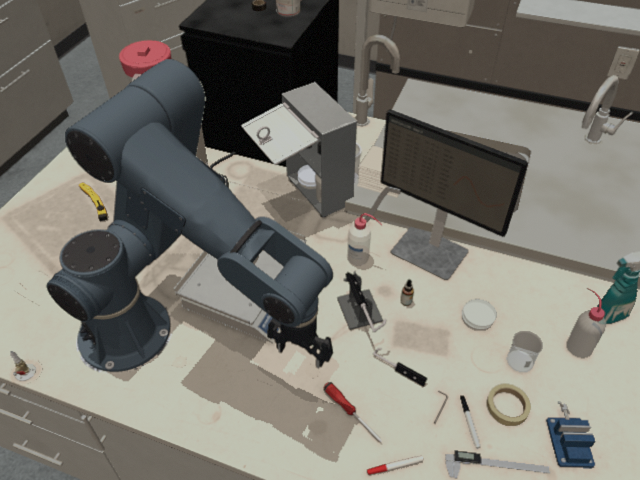

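View pics/top0.png

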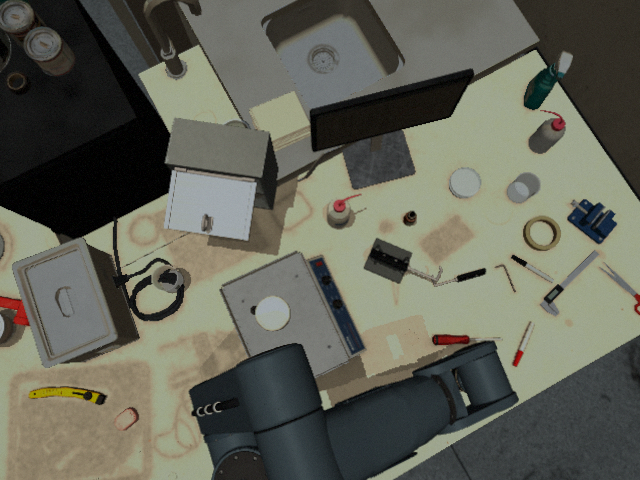

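```bash
python3 - <<'E'
import cv2, numpy as np
s=cv2.imread("pics/scene0.png");t=cv2.imread("pics/top0.png")
def c(im,x,y,f): return cv2.resize(im[y:y+int(300/f),x:x+int(400/f)],(400,300),interpolation=cv2.INTER_CUBIC)
m=np.vstack([np.hstack([c(s,320,255,3),c(t,355,220,3)]),np.hstack([c(s,235,75,2.5),c(t,150,110,2.5)])])
cv2.imwrite("pics/m1.png",m)
E
```

```text
(no output)
```

View pics/m1.png

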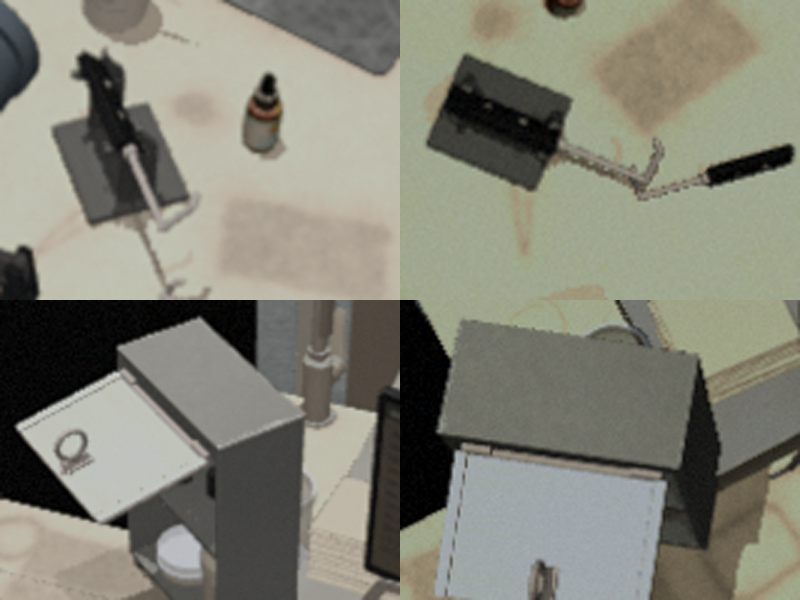

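```bash
cat > h.py <<'E'
import numpy as np, cv2
from scipy.optimize import least_squares
from scipy.spatial.transform import Rotation as R
from rig import eyes
C={c:eyes.get_calibration(c) for c in ("scene","top")}
def proj(c,P):
    k=C[c]; return cv2.projectPoints(np.asarray(P,float).reshape(-1,1,3),k['rvec'],k['tvec'],k['K'],k['distortion'])[0][:,0]
def T(p,L): return R.from_euler('z',p[2]).apply(np.asarray(L,float))+[p[0],p[1],0]
def flapR(a): return R.from_euler('y',a)  # z up, checked: down -> (-sin,-cos)
E
python3 - <<'E'
from h import *
S=lambda a:np.array(a)/3+[320,255]
Tt=lambda a:(np.array(a)-[400,0])/3+[355,220]
S2=lambda a:(np.array(a)-[0,300])/2.5+[235,75]
T2=lambda a:(np.array(a)-[400,300])/2.5+[150,110]
np.set_printoptions(precision=4,suppress=True)
# rest FL FR BL BR
Lr=np.array([[-.05,.058,.012],[-.05,-.058,.012],[.05,.058,.012],[.05,-.058,.012]])
so=S([[53,127],[92,222],[148,104],[188,199]]);to=Tt([[427,147],[530,190],[463,52],[572,98]])
f=lambda p:np.r_[(proj("scene",T(p,Lr))-so).ravel(),(proj("top",T(p,Lr))-to).ravel()]
r=least_squares(f,[.53,-.36,-.3]);print("rest",r.x,r.fun)
for k in ("scene","top"):
    q={"scene":so,"top":to}[k]
    print(k,least_squares(lambda p:(proj(k,T(p,Lr))-q).ravel(),[.53,-.36,-.3]).x)
P=T(r.x,np.array([[0,.055,0],[0,-.055,0],[0,-.1415,0],[.0278,-.1415,.0195],[.0152,-.1415,.0106]])+[0,0,.1])
print("seat",T(r.x,[[0,0,.1]]))
print("pole feat in montage: scene",(proj("scene",P)-[320,255])*3,"top",(proj("top",P)-[355,220])*3+[400,0])
hs=.35
Ll=np.array([[-.06,.12,hs],[-.06,-.12,hs],[.06,.12,hs],[.06,-.12,hs]])
so=S2([[118,348],[216,447],[203,318],[304,415]]);to=T2([[440,432],[672,470],[462,320],[700,355]])
f=lambda p:np.r_[(proj("scene",T(p,Ll))-so).ravel(),(proj("top",T(p,Ll))-to).ravel()]
l=least_squares(f,[.71,.1,-.1]);print("locker",l.x,l.fun)
sf=S2([[15,428],[103,522],[71,445]]);tf=T2([[542,580]])
def fl(a):
    L=flapR(a).apply([[-.003,.106,-.148],[-.003,-.106,-.148],[-.031,0,-.12]])+[-.064,0,.32]
    return T(l.x,L)
g=lambda a:np.r_[(proj("scene",fl(a[0]))-sf).ravel(),(proj("top",fl(a[0])[2:])-tf).ravel()]
a=least_squares(g,[1.2]);print("flap",a.x,a.fun,fl(a.x[0]))
E
```

```text
rest [ 0.549  -0.3582 -0.3921] [-1.0305 -0.465  -1.2385  0.2278  0.0331 -0.753   0.86   -0.7806 -0.5832
 -0.9337  1.7576  0.4819  0.409   0.0844  0.4422  0.1495]
scene [ 0.5488 -0.3599 -0.3958]
top [ 0.5488 -0.3567 -0.389 ]
seat [[ 0.549  -0.3582  0.1   ]]
pole feat in montage: scene [[103.3757  57.9383]
 [143.3343 149.7944]
 [177.4379 228.1696]
 [209.5196 207.258 ]
 [194.9286 216.805 ]] top [[455.3046  83.8649]
 [564.6295 130.3691]
 [651.6809 167.3933]
 [666.7829 137.0988]
 [659.8907 150.9019]]
locker [ 0.7701  0.0976 -0.147 ] [-0.5399 -0.8334  0.1486  0.993  -0.8366 -0.1674  0.4151  0.5774 -1.9463
 -0.2485  2.3993  0.4061 -0.4168 -1.3059  0.0685  0.2931]
flap [1.3739] [ 0.3655 -0.3385 -2.44    1.0538 -0.5522  0.3056 -2.9134  1.0311] [[0.5782 0.2332 0.294 ]
 [0.5471 0.0235 0.294 ]
 [0.5844 0.1251 0.3269]]
```

```bash
python3 - <<'E'
from h import *
np.set_printoptions(precision=4,suppress=True)
rest=[.549,-.3582,-.3921]
for n,s,t in (("elbow",(165,226),(643,185)),("rodbase",(129,148),(562,147)),("tip",(197,196),(656,142))):
    s=np.array(s)/3+[320,255];t=(np.array(t)-[400,0])/3+[355,220]
    r=least_squares(lambda X:np.r_[(proj("scene",X)-s).ravel(),(proj("top",X)-t).ravel()],[.55,-.4,.1])
    print(n,r.x,r.fun,"in rest",R.from_euler('z',.3921).apply(r.x-[.549,-.3582,0]))
E
```

```text
elbow [ 0.4816 -0.4818  0.1058] [-1.4386  0.3749  0.8123 -1.3826] in rest [-0.0151 -0.14    0.1058]
rodbase [ 0.5118 -0.4054  0.112 ] [-0.4581  0.1178  0.2501 -0.4267] in rest [-0.0163 -0.0578  0.112 ]
tip [ 0.5152 -0.4883  0.1281] [-0.1997  0.0543  0.1133 -0.1909] in rest [ 0.0184 -0.1331  0.1281]
```

```bash
cat >> h.py <<'E'
from rig import read_state, look_for
np.set_printoptions(precision=4,suppress=True)
REST=np.array([.549,-.3582,-.3921]); LOCK=np.array([.7701,.0976,-.147])
N=np.array([.819,0,.574]); D=np.array([.574,0,-.819])
def rz(a): return R.from_euler('z',a)
def poleToTool(Rp): # tool x=y_pole, y=n, z=d in pole axes
    M=np.array([[0,1,0],N/np.linalg.norm(N),D/np.linalg.norm(D)]).T
    return Rp*R.from_matrix(M)
def plan(tcp,Rt,n=None,frm=None):
    s=read_state(); p0,R0=(s['position'],R.from_quat(s['ee_rot'])) if frm is None else frm
    rv=(R0.inv()*Rt).as_rotvec()
    dp=np.asarray(tcp)-p0
    need=max(np.linalg.norm(dp)/.045,np.degrees(np.linalg.norm(rv))/8.2)
    n=n or int(np.ceil(need))
    print("need",round(need,1),"n",n,"dist",np.linalg.norm(dp),"deg",np.degrees(rv))
    st=R.from_rotvec(rv/n); Rc=R0
    for i in range(n):
        print(f'{{"delta_pos":{np.round(Rc.inv().apply(dp/n)*1000,1).tolist()},"rot":{np.round(np.degrees(rv/n),2).tolist()}}}'); Rc=Rc*st
E
python3 - <<'E'
from h import *
Rp=rz(REST[2]); P=T(REST,[[-.0155,0,.107]])[0]; d=Rp.apply(D)
print(P); plan(P-d*.13,poleToTool(Rp))
E
```

```text
[ 0.5347 -0.3523  0.107 ]
need 6.6 n 7 dist 0.2847251472957159 deg [-33.4435  12.757  -40.4309]
{"delta_pos":[39.8, -8.0, 2.5],"rot":[-4.78, 1.82, -5.78]}
{"delta_pos":[40.3, -4.2, 3.3],"rot":[-4.78, 1.82, -5.78]}
{"delta_pos":[40.4, -0.4, 4.4],"rot":[-4.78, 1.82, -5.78]}
{"delta_pos":[40.1, 3.2, 5.8],"rot":[-4.78, 1.82, -5.78]}
{"delta_pos":[39.4, 6.7, 7.5],"rot":[-4.78, 1.82, -5.78]}
{"delta_pos":[38.3, 9.9, 9.4],"rot":[-4.78, 1.82, -5.78]}
{"delta_pos":[36.8, 12.8, 11.6],"rot":[-4.78, 1.82, -5.78]}
```

```bash
python3 -m handwheel '[{"delta_pos":[40,-8,2.5],"rot":[-4.8,1.8,-5.8],"fingers":1},{"delta_pos":[40,-4,3],"rot":[-4.8,1.8,-5.8],"fingers":1},{"delta_pos":[40,0,4],"rot":[-4.8,1.8,-5.8],"fingers":1},{"delta_pos":[40,3,6],"rot":[-4.8,1.8,-5.8],"fingers":1},{"delta_pos":[39,7,7],"rot":[-4.8,1.8,-5.8],"fingers":1}]'
python3 -m handwheel '[{"delta_pos":[38,10,9],"rot":[-4.8,1.8,-5.8],"fingers":1},{"delta_pos":[37,13,12],"rot":[-4.8,1.8,-5.8],"fingers":1},{"delta_pos":[0,0,0],"rot":[0,0,0],"fingers":1}]'
cat >> h.py <<'E'
def wrist(name=None):
    s=read_state(); im=eyes.read_camera("wrist")
    if name: cv2.imwrite(name,im)
    k=eyes.get_calibration("wrist"); M=np.eye(4); M[:3,:3]=R.from_quat(s['ee_rot']).as_matrix(); M[:3,3]=s['position']
    W=np.linalg.inv(M@k['tool_from_camera'])
    k=dict(k); k['rvec']=cv2.Rodrigues(W[:3,:3])[0]; k['tvec']=W[:3,3]; C['wrist']=k
    return s,im
E
python3 - <<'E'
from h import *
s,im=wrist("pics/w1.png"); print(s['time'],s['position'],s['ft_force'])
for t in ("pole","hook","rest"): print(t,[(round(d['conf'],2),np.round(d['xyz'],3)) for d in look_for("wrist",t)])
Rp=rz(REST[2]);P=T(REST,[[-.0155,0,.107]])[0]
print(proj("wrist",P+Rp.apply([[0,.055,0],[0,-.055,0],[0,-.1415,0],[.0278,-.1415,.0195]])))
import pickle;pickle.dump({c:C[c] for c in C},open("w1.pkl","wb"))
E
```

```text
time: 1.5
position: [0.4014, -0.3728, 0.2198]
ee_rot: [0.863, 0.454, 0.122, 0.185]
ft_force: [1.1, -0.6, 0.7]
opening: 0.085
grasp_force: 0.0
time: 1.8
position: [0.4653, -0.323, 0.2133]
ee_rot: [0.791, 0.533, 0.166, 0.25]
ft_force: [0.8, 0.6, -0.2]
opening: 0.0856
grasp_force: 0.0
1.8 [ 0.4653 -0.323   0.2133] [ 0.7502  0.6023 -0.1687]
pole [(0.77, array([ 0.519, -0.357,  0.112])), (0.55, array([ 0.498, -0.56 ,  0.017]))]
hook [(0.94, array([ 0.525, -0.361,  0.112])), (0.63, array([ 0.5  , -0.56 ,  0.015]))]
rest [(0.98, array([ 0.537, -0.352,  0.014]))]
[[319.164  149.5312]
 [318.1021 295.5995]
 [317.4262 388.5683]
 [357.8688 388.8005]]
```

View pics/w1.png

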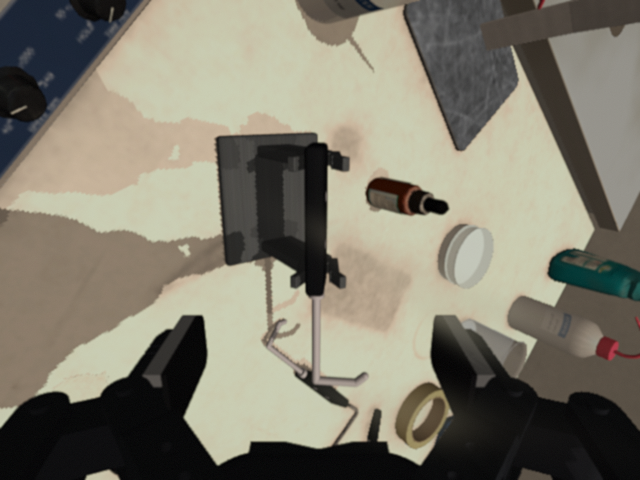

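```bash
python3 - <<'E'
from h import *
Rp=rz(REST[2]);P=T(REST,[[-.0155,.0025,.107]])[0]-Rp.apply(N)*.001;d=Rp.apply(D)
plan(P+d*.019,poleToTool(Rp),5)
E
```

```text
need 3.3 n 5 dist 0.15056132375087639 deg [-0.0737  0.2172 -0.0567]
{"delta_pos":[1.3, -0.2, 30.1],"rot":[-0.01, 0.04, -0.01]}
{"delta_pos":[1.3, -0.3, 30.1],"rot":[-0.01, 0.04, -0.01]}
{"delta_pos":[1.2, -0.3, 30.1],"rot":[-0.01, 0.04, -0.01]}
{"delta_pos":[1.2, -0.3, 30.1],"rot":[-0.01, 0.04, -0.01]}
{"delta_pos":[1.2, -0.3, 30.1],"rot":[-0.01, 0.04, -0.01]}
```

```bash
python3 -m handwheel '[{"delta_pos":[3,-1,40],"rot":[0,0,0],"fingers":1},{"delta_pos":[3,0,40],"rot":[0,0,0],"fingers":1},{"delta_pos":[0,0,40],"rot":[0,0,0],"fingers":1},{"delta_pos":[0,0,30],"rot":[0,0,0],"fingers":0.6},{"delta_pos":[0,0,0],"rot":[0,0,0],"fingers":0.3}]'
python3 -m handwheel '[{"delta_pos":[0,0,0],"rot":[0,0,0],"fingers":0},{"delta_pos":[0,0,0],"rot":[0,0,0],"fingers":0},{"delta_pos":[0,0,0],"rot":[0,0,0],"fingers":0},{"delta_pos":[0,0,0],"rot":[0,0,0],"fingers":0}]'
python3 - <<'E'
from h import *
s,im=wrist("pics/w2.png"); print(s['time'],s['position'],s['ee_rot'],s['ft_force'],s['opening'],s['grasp_force'])
E
```

```text
time: 2.5
position: [0.5448, -0.3538, 0.0879]
ee_rot: [0.794, 0.53, 0.165, 0.249]
ft_force: [0.6, 0.4, 0.6]
opening: 0.0591
grasp_force: 0.0
time: 2.9
position: [0.5448, -0.3537, 0.0928]
ee_rot: [0.793, 0.53, 0.166, 0.252]
ft_force: [-7.2, 1.9, 7.6]
opening: 0.0133
grasp_force: 58.4
2.9 [ 0.5448 -0.3537  0.0928] [0.7929 0.5295 0.166  0.2516] [-7.1679  1.8774  7.5819] 0.013294475198389987 58.4165221452713
```

View pics/w2.png

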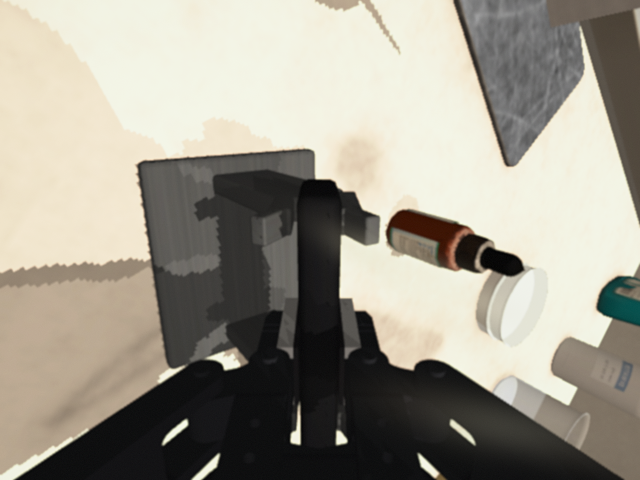

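```bash
python3 -m handwheel '[{"delta_pos":[0,0,-10],"rot":[0,0,0],"fingers":0},{"delta_pos":[0,0,-20],"rot":[0,0,0],"fingers":0},{"delta_pos":[0,0,-30],"rot":[0,0,0],"fingers":0},{"delta_pos":[0,0,-40],"rot":[0,0,0],"fingers":0},{"delta_pos":[0,0,-40],"rot":[0,0,0],"fingers":0}]'
cat >> h.py <<'E'
A=1.37
def eyeL(a): return flapR(a).apply([-.031,0,-.12])+[-.064,0,.32]
GR=.019 # pole origin behind TCP along tool z
def hookpose(hookL,t=0.,g=None):
    """tool pose for hook point at locker coords hookL; rod along +x_locker tilted up by t; n=+y_locker"""
    y=-np.array([np.cos(t),0,np.sin(t)]); n=np.array([0,1,0]); d=np.cross(y,n)
    Rt=rz(LOCK[2])*R.from_matrix(np.array([y,n,d]).T)  # tool axes = y_pole,n,d
    off=np.array([-.1415,.0185,-GR]) if g is None else g    # hook in tool frame
    return T(LOCK,[hookL])[0]-Rt.apply(off),Rt
E
python3 - <<'E'
from h import *
e=eyeL(A); tcp,Rt=hookpose(e+[-.08,-.06,.0]); print(e,tcp)
plan(tcp,Rt)
s=read_state(); print(s['time'],s['position'],s['ft_force'],s['opening'])
E
```

```text
time: 3.45
position: [0.4696, -0.3217, 0.2072]
ee_rot: [0.793, 0.53, 0.165, 0.251]
ft_force: [-0.2, -0.6, -0.5]
opening: 0.0132
grasp_force: 58.7
[-0.1878  0.      0.3264] [0.3537 0.0799 0.3074]
need 13.2 n 14 dist 0.42981939032259736 deg [  24.4679   31.7513 -100.4539]
{"delta_pos":[23.3, -11.1, -16.6],"rot":[1.75, 2.27, -7.18]}
{"delta_pos":[25.2, -8.6, -15.4],"rot":[1.75, 2.27, -7.18]}
{"delta_pos":[26.6, -5.8, -14.1],"rot":[1.75, 2.27, -7.18]}
{"delta_pos":[27.7, -2.8, -12.9],"rot":[1.75, 2.27, -7.18]}
{"delta_pos":[28.4, 0.3, -11.7],"rot":[1.75, 2.27, -7.18]}
{"delta_pos":[28.6, 3.6, -10.7],"rot":[1.75, 2.27, -7.18]}
{"delta_pos":[28.3, 6.8, -9.7],"rot":[1.75, 2.27, -7.18]}
{"delta_pos":[27.6, 10.0, -8.9],"rot":[1.75, 2.27, -7.18]}
{"delta_pos":[26.5, 13.2, -8.1],"rot":[1.75, 2.27, -7.18]}
{"delta_pos":[25.0, 16.2, -7.6],"rot":[1.75, 2.27, -7.18]}
{"delta_pos":[23.1, 19.0, -7.2],"rot":[1.75, 2.27, -7.18]}
{"delta_pos":[20.8, 21.5, -6.9],"rot":[1.75, 2.27, -7.18]}
{"delta_pos":[18.2, 23.7, -6.8],"rot":[1.75, 2.27, -7.18]}
{"delta_pos":[15.4, 25.6, -6.9],"rot":[1.75, 2.27, -7.18]}
3.45 [ 0.4696 -0.3217  0.2072] [-0.2394 -0.587  -0.4685] 0.01321654202240594
```

```bash
python3 -m handwheel '[{"delta_pos":[23,-11,-17],"rot":[1.75,2.27,-7.18],"fingers":0},{"delta_pos":[25,-9,-15],"rot":[1.75,2.27,-7.18],"fingers":0},{"delta_pos":[27,-6,-14],"rot":[1.75,2.27,-7.18],"fingers":0},{"delta_pos":[28,-3,-13],"rot":[1.75,2.27,-7.18],"fingers":0},{"delta_pos":[28,0,-12],"rot":[1.75,2.27,-7.18],"fingers":0}]'
python3 -m handwheel '[{"delta_pos":[29,4,-11],"rot":[1.75,2.27,-7.18],"fingers":0},{"delta_pos":[28,7,-10],"rot":[1.75,2.27,-7.18],"fingers":0},{"delta_pos":[28,10,-9],"rot":[1.75,2.27,-7.18],"fingers":0},{"delta_pos":[26,13,-8],"rot":[1.75,2.27,-7.18],"fingers":0},{"delta_pos":[25,16,-8],"rot":[1.75,2.27,-7.18],"fingers":0}]'
python3 -m handwheel '[{"delta_pos":[23,19,-7],"rot":[1.75,2.27,-7.18],"fingers":0},{"delta_pos":[21,21,-7],"rot":[1.75,2.27,-7.18],"fingers":0},{"delta_pos":[18,24,-7],"rot":[1.75,2.27,-7.18],"fingers":0},{"delta_pos":[15,26,-7],"rot":[1.75,2.27,-7.18],"fingers":0},{"delta_pos":[0,0,0],"rot":[0,0,0],"fingers":0}]'
python3 - <<'E'
from h import *
s=read_state(); print(s['time'],s['position'],s['opening'])
e=eyeL(A); tcp,Rt=hookpose(e+[-.08,-.06,.0]); plan(tcp,Rt)
I={c:eyes.read_camera(c) for c in("scene","top")}
for c in I: cv2.imwrite(f"pics/{c}1.png",I[c])
def crop(im,x,y,f): return cv2.resize(im[y:y+int(600/f),x:x+int(400/f)],(400,600),interpolation=cv2.INTER_CUBIC)
cv2.imwrite("pics/m2.png",np.hstack([crop(I['scene'],205,70,3),crop(I['top'],150,150,3)]))
E
```

```text
time: 3.95
position: [0.4272, -0.178, 0.2422]
ee_rot: [0.586, 0.782, 0.116, 0.176]
ft_force: [0.1, -0.5, -1.0]
opening: 0.013
grasp_force: 58.7
time: 4.45
position: [0.3857, -0.035, 0.2792]
ee_rot: [0.315, 0.944, 0.053, 0.082]
ft_force: [1.1, -1.4, -1.4]
opening: 0.0128
grasp_force: 58.6
time: 4.95
position: [0.3536, 0.0811, 0.3085]
ee_rot: [0.069, 0.998, -0.0, 0.001]
ft_force: [0.2, -0.4, -2.2]
opening: 0.0131
grasp_force: 58.8
4.95 [0.3536 0.0811 0.3085] 0.013114636520778098
need 0.1 n 1 dist 0.001616523765348338 deg [-0.039   0.0887  0.4669]
{"delta_pos":[-0.3, -1.2, 1.0],"rot":[-0.04, 0.09, 0.47]}
```

View pics/m2.png

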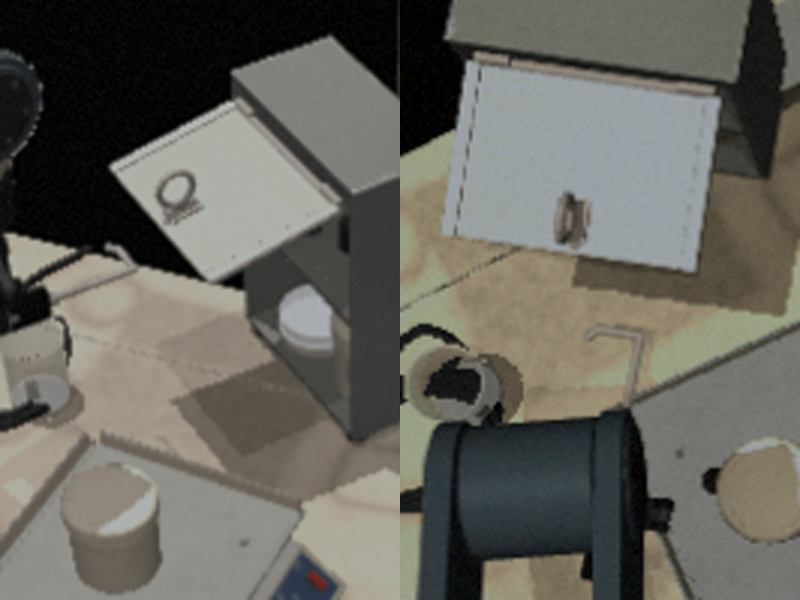

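```bash
python3 - <<'E'
from h import *
s=read_state(); tcp,Rt=s['position'],R.from_quat(s['ee_rot'])
def tri(s,t):
    s=np.array(s)/3+[205,70];t=(np.array(t)-[400,0])/3+[150,150]
    r=least_squares(lambda X:np.r_[(proj("scene",X)-s).ravel(),(proj("top",X)-t).ravel()],[.55,.1,.3]); return r.x,np.abs(r.fun).max()
Lc=lambda X:rz(-LOCK[2]).apply(X-[LOCK[0],LOCK[1],0])
for n,a,b in (("elbow",(134,268),(638,335)),("bend",(110,246),(596,330)),("eye",(177,190),(567,219)),("ringtop",(181,171),(567,214))):
    X,e=tri(a,b); print(n,X,"err px",e,"locker",Lc(X),"tool",Rt.inv().apply(X-tcp))
print("model elbow locker",Lc(tcp+Rt.apply([-.1415,0,-.019])),"eye",eyeL(A))
E=T(LOCK,[eyeL(A)])[0];H=tcp+Rt.apply([-.1415,0,-.019]);B=tcp+Rt.apply([-.1415,.024,-.019])
print("pred montage scene",(proj("scene",[H,B,E])-[205,70])*3,"top",(proj("top",[H,B,E])-150)*3+[400,0])
E
```

```text
elbow [0.4918 0.0598 0.3202] err px 0.1287889131386919 locker [-0.2698 -0.0782  0.3202] tool [-0.1394  0.0009 -0.0125]
bend [0.4923 0.0937 0.3255] err px 1.0235920871875521 locker [-0.2742 -0.0446  0.3255] tool [-0.135   0.0345 -0.0178]
eye [0.5844 0.1201 0.3297] err px 0.2191044628822283 locker [-0.187  -0.005   0.3297] tool [-0.2223  0.074  -0.0219]
ringtop [0.5845 0.1145 0.3549] err px 1.0288548306216967 locker [-0.186  -0.0105  0.3549] tool [-0.2233  0.0685 -0.0471]
model elbow locker [-0.2677 -0.0791  0.3267] eye [-0.1878  0.      0.3264]
pred montage scene [[135.4235 262.4248]
 [124.0793 248.3142]
 [173.5483 190.3603]] top [[638.5205 331.1161]
 [609.0347 326.3348]
 [561.8095 219.2945]]
```

```bash
python3 -m handwheel '[{"delta_pos":[-15,0,-5],"rot":[0,0,0.5],"fingers":0},{"delta_pos":[-25,0,-5],"rot":[0,0,0],"fingers":0},{"delta_pos":[-25,0,0],"rot":[0,0,0],"fingers":0},{"delta_pos":[-20,0,0],"rot":[0,0,0],"fingers":0},{"delta_pos":[0,0,0],"rot":[0,0,0],"fingers":0}]'
python3 - <<'E'
from h import *
s=read_state(); print(s['time'],s['position'],s['ee_rot'])
I={c:eyes.read_camera(c) for c in("scene","top")}
def crop(im,x,y,f): return cv2.resize(im[y:y+int(600/f),x:x+int(400/f)],(400,600),interpolation=cv2.INTER_CUBIC)
cv2.imwrite("pics/m3.png",np.hstack([crop(I['scene'],230,90,5),crop(I['top'],170,180,5)]))
E
```

```text
time: 5.55
position: [0.4394, 0.0643, 0.3168]
ee_rot: [0.079, 0.997, -0.0, 0.0]
ft_force: [-0.4, 0.4, -1.8]
opening: 0.0128
grasp_force: 58.8
5.55 [0.4394 0.0643 0.3168] [ 0.0791  0.9969 -0.0002  0.0002]
```

View pics/m3.png

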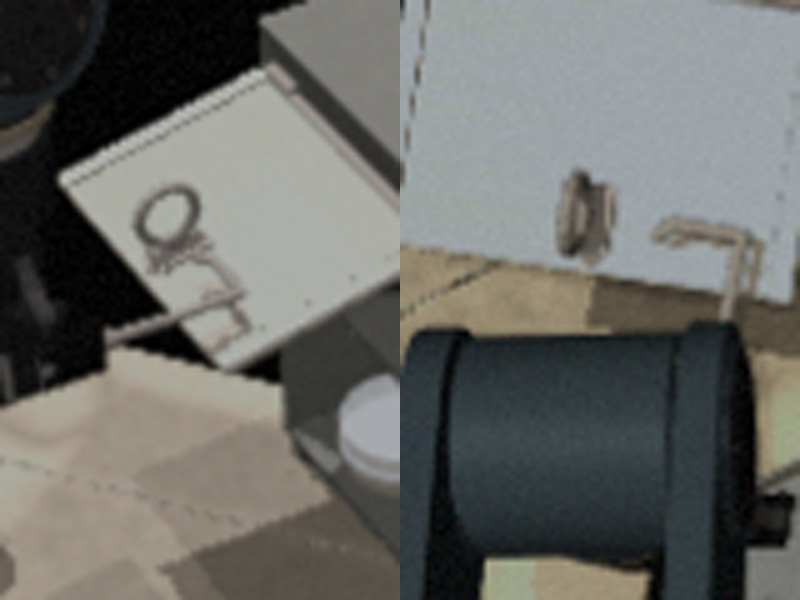

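```bash
python3 - <<'E'
from h import *
s=read_state(); tcp,Rt=s['position'],R.from_quat(s['ee_rot'])
def tri(s,t):
    s=np.array(s)/5+[230,90];t=(np.array(t)-[400,0])/5+[170,180]
    r=least_squares(lambda X:np.r_[(proj("scene",X)-s).ravel(),(proj("top",X)-t).ravel()],[.55,.1,.3]); return r.x,np.abs(r.fun).max()
X={}
for n,a,b in (("elbow",(240,293),(743,242)),("bend",(195,258),(663,229)),("eye",(168,216),(573,216))):
    X[n],e=tri(a,b); print(n,X[n],"err px",e,"tool",Rt.inv().apply(X[n]-tcp))
for g in (.019,.0125):
  m=tcp+Rt.apply([[-.1415,0,-g],[-.1415,.034,-g],[-.1415,.0185,-g]])
  print(g,"scene",(proj("scene",m)-[230,90])*5,"top",(proj("top",m)-[170,180])*5+[400,0])
h=tcp+Rt.apply([-.1415,.0185,-.0125])
for dy in (0,.05,.06):
  q=h+Rt.apply([0,dy,0]); print(dy,(proj("scene",q)-[230,90])*5,(proj("top",q)-[170,180])*5+[400,0])
E
```

```text
elbow [0.5737 0.0394 0.3286] err px 0.7276129270171623 tool [-0.1383 -0.0041 -0.0119]
bend [0.5766 0.0799 0.3286] err px 0.7430333965127716 tool [-0.1349  0.0363 -0.0118]
eye [0.5843 0.1228 0.3285] err px 0.34225367207216095 tool [-0.1358  0.0799 -0.0118]
0.019 scene [[237.3386 278.1244]
 [210.0202 245.7872]
 [222.3961 260.4371]] top [[735.6233 228.4304]
 [666.5679 216.4553]
 [698.0498 221.9142]]
0.0125 scene [[237.9889 287.1753]
 [210.7377 254.8229]
 [223.0834 269.4799]] top [[737.4813 231.2185]
 [668.7311 219.2957]
 [700.0737 224.7307]]
0 [[223.0834 269.4799]] [[700.0737 224.7307]]
0.05 [[183.7145 222.7387]] [[598.9571 207.1991]]
0.06 [[175.9968 213.5752]] [[578.7282 203.6928]]
```

```bash
python3 -m handwheel '[{"delta_pos":[0,10,0],"rot":[0,0,0],"fingers":0},{"delta_pos":[0,13,0],"rot":[0,0,0],"fingers":0},{"delta_pos":[0,13,0],"rot":[0,0,0],"fingers":0},{"delta_pos":[0,13,0],"rot":[0,0,0],"fingers":0},{"delta_pos":[0,11,0],"rot":[0,0,0],"fingers":0}]'
python3 -m handwheel '[{"delta_pos":[0,0,0],"rot":[0,0,0],"fingers":0},{"delta_pos":[0,0,0],"rot":[0,0,0],"fingers":0}]'
python3 - <<'E'
from h import *
s=read_state(); print(s['time'],s['position'],s['ee_rot'])
I={c:eyes.read_camera(c) for c in("scene","top")}
def crop(im,x,y,f): return cv2.resize(im[y:y+int(600/f),x:x+int(400/f)],(400,600),interpolation=cv2.INTER_CUBIC)
cv2.imwrite("pics/m4.png",np.hstack([crop(I['scene'],230,90,5),crop(I['top'],170,180,5)]))
E
```

```text
time: 6.15
position: [0.4473, 0.127, 0.3172]
ee_rot: [0.076, 0.997, 0.0, 0.0]
ft_force: [-0.0, -0.6, -0.9]
opening: 0.0128
grasp_force: 58.9
time: 6.35
position: [0.4473, 0.1258, 0.317]
ee_rot: [0.076, 0.997, -0.0, -0.0]
ft_force: [-0.7, -0.6, -0.5]
opening: 0.0128
grasp_force: 58.9
6.35 [0.4473 0.1258 0.317 ] [ 0.0764  0.9971 -0.     -0.0002]
```

View pics/m4.png

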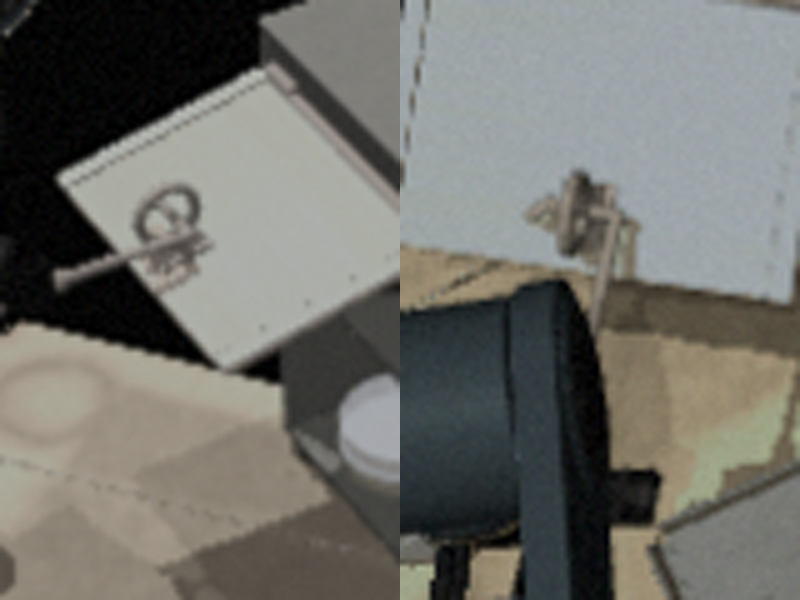

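```bash
python3 - <<'E'
from h import *
a=np.linspace(1.37,-.1,21); p=np.array([eyeL(v) for v in a])*1000
for d in np.diff(p,axis=0): print(np.round([-d[0],0,-d[2]],1))
E
```

```text
[0.1 0.  9.1]
[-0.5  0.   9.1]
[-1.2  0.   9. ]
[-1.9  0.   8.9]
[-2.5  0.   8.8]
[-3.1  0.   8.5]
[-3.8  0.   8.3]
[-4.4  0.   8. ]
[-4.9  0.   7.7]
[-5.5  0.   7.3]
[-6.   0.   6.8]
[-6.5  0.   6.4]
[-6.9  0.   5.9]
[-7.4  0.   5.4]
[-7.7  0.   4.8]
[-8.1  0.   4.2]
[-8.4  0.   3.6]
[-8.6  0.   3. ]
[-8.8  0.   2.4]
[-8.9  0.   1.7]
```

```bash
python3 -m handwheel '[{"delta_pos":[0,0,9],"rot":[0,0,0],"fingers":0},{"delta_pos":[-0.5,0,9],"rot":[0,0,0],"fingers":0},{"delta_pos":[-1,0,9],"rot":[0,0,0],"fingers":0},{"delta_pos":[-2,0,9],"rot":[0,0,0],"fingers":0},{"delta_pos":[-2.5,0,9],"rot":[0,0,0],"fingers":0}]'
python3 -m handwheel '[{"delta_pos":[-3,0,8.5],"rot":[0,0,0],"fingers":0},{"delta_pos":[-4,0,8],"rot":[0,0,0],"fingers":0},{"delta_pos":[-4.5,0,8],"rot":[0,0,0],"fingers":0},{"delta_pos":[-5,0,8],"rot":[0,0,0],"fingers":0},{"delta_pos":[-5.5,0,7],"rot":[0,0,0],"fingers":0}]'
python3 - <<'E'
from h import *
s=read_state(); print(s['time'],s['position'],s['ee_rot'])
I={c:eyes.read_camera(c) for c in("scene","top")}
def crop(im,x,y,f): return cv2.resize(im[y:y+int(600/f),x:x+int(400/f)],(400,600),interpolation=cv2.INTER_CUBIC)
cv2.imwrite("pics/m5.png",np.hstack([crop(I['scene'],230,90,5),crop(I['top'],170,160,5)]))
for c in I:
  for t in("eye","hook"):print(c,t,[(round(d['conf'],2),np.round(d['xyz'],3)) for d in look_for(c,t)])
E
```

```text
time: 6.95
position: [0.4534, 0.1245, 0.2712]
ee_rot: [0.077, 0.997, 0.0, -0.0]
ft_force: [-0.2, -0.1, -1.3]
opening: 0.0128
grasp_force: 59.0
time: 7.45
position: [0.4754, 0.1212, 0.2319]
ee_rot: [0.077, 0.997, 0.0, -0.0]
ft_force: [-0.0, 0.3, -0.4]
opening: 0.0127
grasp_force: 59.0
7.45 [0.4754 0.1212 0.2319] [ 0.0768  0.997   0.0001 -0.0001]
scene eye [(0.76, array([0.659, 0.106, 0.268]))]
scene hook [(0.84, array([0.494, 0.118, 0.246])), (0.73, array([ 0.51 , -0.59 ,  0.015]))]
top eye [(0.58, array([0.659, 0.112, 0.271]))]
top hook [(0.74, array([ 0.508, -0.582,  0.021])), (0.7, array([0.472, 0.238, 0.05 ])), (0.47, array([0.612, 0.11 , 0.244]))]
```

View pics/m5.png

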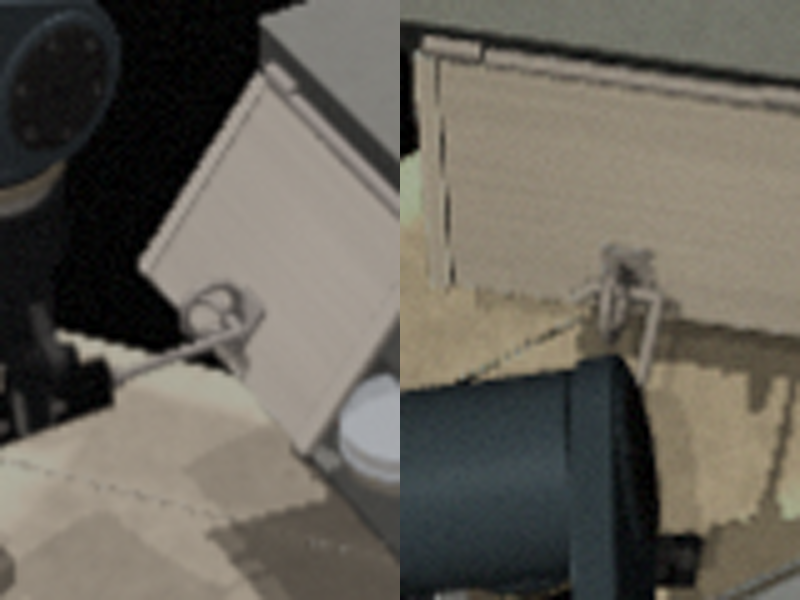

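```bash
python3 -m handwheel '[{"delta_pos":[-6,1,7],"rot":[0,0,0],"fingers":0},{"delta_pos":[-6.5,1,6.5],"rot":[0,0,0],"fingers":0},{"delta_pos":[-7,1,6],"rot":[0,0,0],"fingers":0},{"delta_pos":[-7.5,0,5.5],"rot":[0,0,0],"fingers":0},{"delta_pos":[-8,0,5],"rot":[0,0,0],"fingers":0}]'
python3 -m handwheel '[{"delta_pos":[-8,0,4],"rot":[0,0,0],"fingers":0},{"delta_pos":[-8.5,0,3.5],"rot":[0,0,0],"fingers":0},{"delta_pos":[-8.5,0,3],"rot":[0,0,0],"fingers":0},{"delta_pos":[-8,0,2],"rot":[0,0,0],"fingers":0},{"delta_pos":[-7,0,1],"rot":[0,0,0],"fingers":0}]'
python3 - <<'E'
from h import *
s=read_state(); print(s['time'],s['position'],s['ft_force'])
I={c:eyes.read_camera(c) for c in("scene","top")}
def crop(im,x,y,f): return cv2.resize(im[y:y+int(600/f),x:x+int(400/f)],(400,600),interpolation=cv2.INTER_CUBIC)
cv2.imwrite("pics/m6.png",np.hstack([crop(I['scene'],250,90,4),crop(I['top'],170,150,4)]))
p=T(LOCK,[eyeL(0),eyeL(.1)]); 
f=lambda a:T(LOCK,flapR(a).apply([[-.003,.106,-.148],[-.003,-.106,-.148]])+[-.064,0,.32])
print("eye shut/.1: scene",(proj("scene",p)-[250,90])*4,"top",(proj("top",p)-[170,150])*4+[400,0])
for a in(0,.1):print("corners",a,(proj("scene",f(a))-[250,90])*4)
E
```

```text
time: 8.25
position: [0.5108, 0.1188, 0.202]
ee_rot: [0.077, 0.997, 0.0, -0.0]
ft_force: [0.1, 0.1, 0.9]
opening: 0.0131
grasp_force: 59.1
time: 8.75
position: [0.5479, 0.1126, 0.1882]
ee_rot: [0.077, 0.997, -0.0, -0.003]
ft_force: [-34.7, 2.7, 5.8]
opening: 0.0129
grasp_force: 59.9
8.75 [0.5479 0.1126 0.1882] [-34.6856   2.6567   5.7737]
eye shut/.1: scene [[169.7935 266.2866]
 [156.2673 267.645 ]] top [[600.6347 198.7934]
 [596.2011 214.3783]]
corners 0 [[138.5542 210.0212]
 [270.0196 358.7449]]
corners 0.1 [[122.543  214.8705]
 [253.3468 364.3928]]
```

View pics/m6.png

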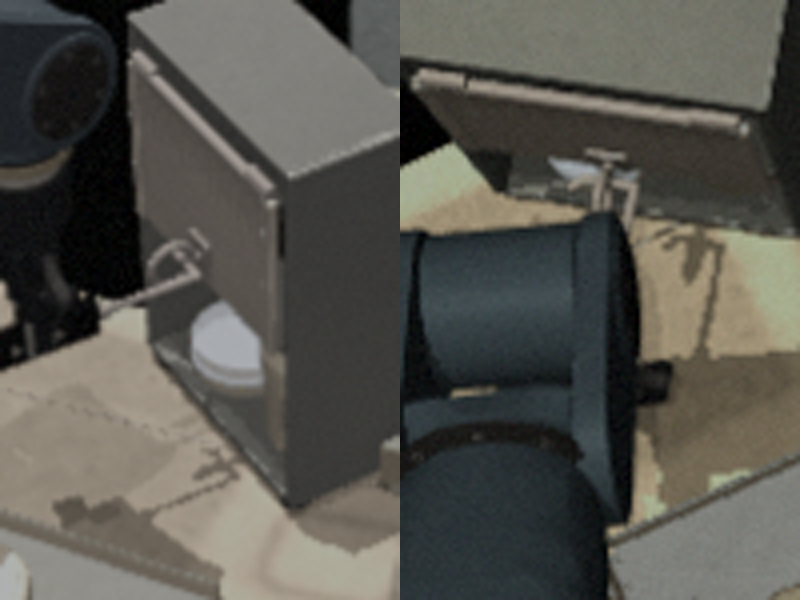

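```bash
python3 -m handwheel '[{"delta_pos":[4,0,0],"rot":[0,0,0],"fingers":0},{"delta_pos":[5,0,0],"rot":[0,0,0],"fingers":0},{"delta_pos":[0,0,0],"rot":[0,0,0],"fingers":0},{"delta_pos":[0,0,0],"rot":[0,0,0],"fingers":0}]'
python3 - <<'E'
from h import *
I={c:eyes.read_camera(c) for c in("scene","top")}
def crop(im,x,y,f): return cv2.resize(im[y:y+int(600/f),x:x+int(400/f)],(400,600),interpolation=cv2.INTER_CUBIC)
cv2.imwrite("pics/m7.png",np.hstack([crop(I['scene'],260,110,6),crop(I['top'],190,170,6)]))
E
```

```text
time: 9.25
position: [0.5409, 0.1141, 0.1893]
ee_rot: [0.077, 0.997, 0.0, 0.0]
ft_force: [-0.1, 0.1, -1.1]
opening: 0.0129
grasp_force: 58.9
```

View pics/m7.png

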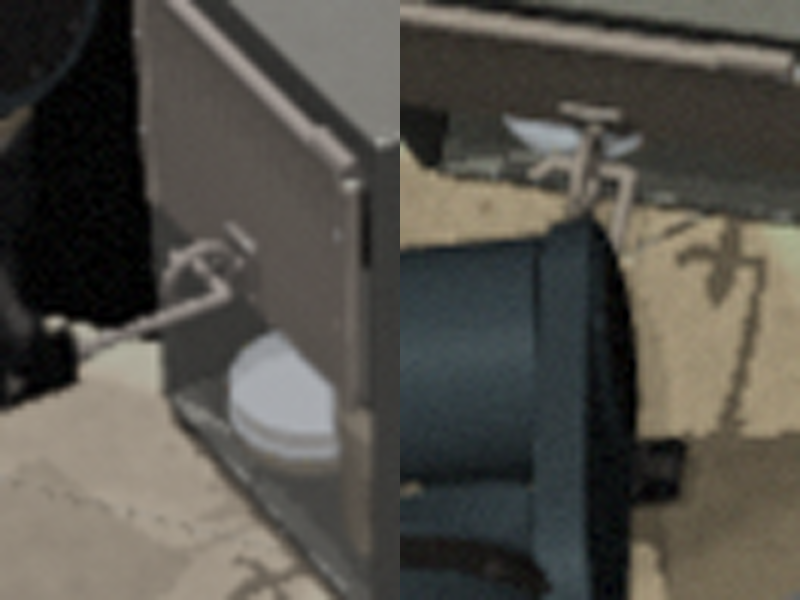

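```bash
python3 -m handwheel '[{"delta_pos":[0,-8,0],"rot":[0,0,0],"fingers":0},{"delta_pos":[0,-8,0],"rot":[0,0,0],"fingers":0},{"delta_pos":[0,-8,0],"rot":[0,0,0],"fingers":0}]'
python3 -m handwheel '[{"delta_pos":[0,-8,0],"rot":[0,0,0],"fingers":0},{"delta_pos":[0,-8,0],"rot":[0,0,0],"fingers":0},{"delta_pos":[0,-10,0],"rot":[0,0,0],"fingers":0},{"delta_pos":[0,-12,0],"rot":[0,0,0],"fingers":0}]'
python3 -m handwheel '[{"delta_pos":[15,0,0],"rot":[0,0,0],"fingers":0},{"delta_pos":[30,0,-10],"rot":[0,0,0],"fingers":0},{"delta_pos":[40,0,-20],"rot":[0,0,0],"fingers":0},{"delta_pos":[40,0,-30],"rot":[0,0,0],"fingers":0},{"delta_pos":[20,0,-20],"rot":[0,0,0],"fingers":0}]'
python3 - <<'E'
from h import *
s=read_state(); print(s['time'],s['position'])
I={c:eyes.read_camera(c) for c in("scene","top")}
def crop(im,x,y,f): return cv2.resize(im[y:y+int(600/f),x:x+int(400/f)],(400,600),interpolation=cv2.INTER_CUBIC)
cv2.imwrite("pics/m8.png",np.hstack([crop(I['scene'],210,100,3),crop(I['top'],170,150,3)]))
E
```

```text
time: 9.65
position: [0.5369, 0.0895, 0.1891]
ee_rot: [0.077, 0.997, 0.0, -0.0]
ft_force: [-0.4, -0.0, -1.6]
opening: 0.0132
grasp_force: 58.9
time: 10.05
position: [0.531, 0.052, 0.1891]
ee_rot: [0.077, 0.997, 0.0, 0.0]
ft_force: [-0.9, -0.2, -1.5]
opening: 0.013
grasp_force: 58.9
time: 10.55
position: [0.3855, 0.0748, 0.2704]
ee_rot: [0.077, 0.997, 0.0, 0.0]
ft_force: [0.7, -0.0, -0.6]
opening: 0.013
grasp_force: 58.9
10.55 [0.3855 0.0748 0.2704]
```

View pics/m8.png

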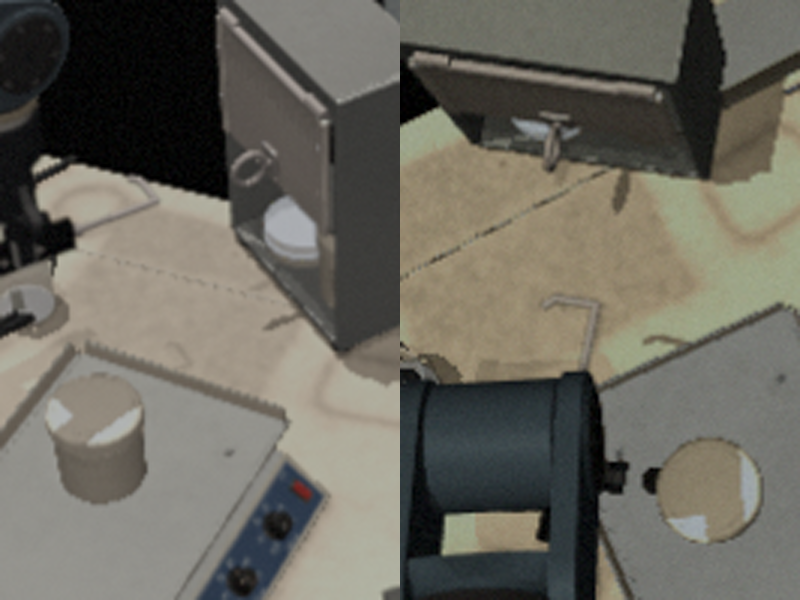

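```bash
python3 - <<'E'
from h import *
s=read_state(); tcp,Rt=s['position'],R.from_quat(s['ee_rot'])
def tri(s,t):
    s=np.array(s)/3+[210,100];t=(np.array(t)-[400,0])/3+[170,150]
    r=least_squares(lambda X:np.r_[(proj("scene",X)-s).ravel(),(proj("top",X)-t).ravel()],[.55,.1,.3]); return r.x,np.abs(r.fun).max()
for n,a,b in (("elbow",(153,203),(594,304)),("bend",(130,180),(551,300))):
    X,e=tri(a,b); print(n,X,e,"tool",Rt.inv().apply(X-tcp))
# rod line prediction in scene crop
m=tcp+Rt.apply([[-.06,0,-.0125],[-.1415,0,-.0125]]); print((proj("scene",m)-[210,100])*3)
S=(np.array([.5448,-.3537,.0928]),R.from_quat([.7929,.5295,.166,.2516]))
plan(S[0]+S[1].apply([0,0,-.13]),S[1])
E
```

```text
elbow [0.5241 0.0552 0.2752] 0.1741836593259336 tool [-0.1386  0.0014 -0.0029]
bend [0.5248 0.0906 0.2809] 0.7849370624741425 tool [-0.1338  0.0365 -0.0086]
[[ 78.2733 224.2114]
 [156.1541 195.0573]]
need 13.1 n 14 dist 0.41576682606654214 deg [-24.3829 -31.6612 100.0979]
{"delta_pos":[-10.6, -27.2, 5.2],"rot":[-1.74, -2.26, 7.15]}
{"delta_pos":[-13.7, -25.9, 4.9],"rot":[-1.74, -2.26, 7.15]}
{"delta_pos":[-16.7, -24.1, 4.7],"rot":[-1.74, -2.26, 7.15]}
{"delta_pos":[-19.4, -22.0, 4.7],"rot":[-1.74, -2.26, 7.15]}
{"delta_pos":[-21.8, -19.6, 4.9],"rot":[-1.74, -2.26, 7.15]}
{"delta_pos":[-23.9, -16.9, 5.2],"rot":[-1.74, -2.26, 7.15]}
{"delta_pos":[-25.6, -14.0, 5.7],"rot":[-1.74, -2.26, 7.15]}
{"delta_pos":[-26.9, -10.9, 6.4],"rot":[-1.74, -2.26, 7.15]}
{"delta_pos":[-27.8, -7.7, 7.2],"rot":[-1.74, -2.26, 7.15]}
{"delta_pos":[-28.2, -4.4, 8.1],"rot":[-1.74, -2.26, 7.15]}
{"delta_pos":[-28.2, -1.1, 9.2],"rot":[-1.74, -2.26, 7.15]}
{"delta_pos":[-27.8, 2.1, 10.3],"rot":[-1.74, -2.26, 7.15]}
{"delta_pos":[-26.9, 5.2, 11.5],"rot":[-1.74, -2.26, 7.15]}
{"delta_pos":[-25.6, 8.1, 12.7],"rot":[-1.74, -2.26, 7.15]}
```

```bash
python3 -m handwheel '[{"delta_pos":[0,0,-20],"rot":[0,0,0],"fingers":0},{"delta_pos":[0,0,-20],"rot":[0,0,0],"fingers":0},{"delta_pos":[0,0,0],"rot":[0,0,0],"fingers":0}]'
python3 - <<'E'
from h import *
S=(np.array([.5448,-.3537,.0928]),R.from_quat([.7929,.5295,.166,.2516]))
plan(S[0]+S[1].apply([0,0,-.13]),S[1],14)
E
```

```text
time: 10.95
position: [0.3892, 0.0747, 0.3105]
ee_rot: [0.077, 0.997, 0.0, 0.002]
ft_force: [0.4, 0.6, -1.2]
opening: 0.0133
grasp_force: 59.0
need 13.1 n 14 dist 0.4235694550862284 deg [-24.4598 -31.6745 100.0528]
{"delta_pos":[-10.5, -27.2, 8.0],"rot":[-1.75, -2.26, 7.15]}
{"delta_pos":[-13.5, -26.0, 7.6],"rot":[-1.75, -2.26, 7.15]}
{"delta_pos":[-16.3, -24.4, 7.4],"rot":[-1.75, -2.26, 7.15]}
{"delta_pos":[-19.0, -22.4, 7.4],"rot":[-1.75, -2.26, 7.15]}
{"delta_pos":[-21.3, -20.1, 7.6],"rot":[-1.75, -2.26, 7.15]}
{"delta_pos":[-23.4, -17.5, 7.9],"rot":[-1.75, -2.26, 7.15]}
{"delta_pos":[-25.1, -14.8, 8.4],"rot":[-1.75, -2.26, 7.15]}
{"delta_pos":[-26.4, -11.8, 9.0],"rot":[-1.75, -2.26, 7.15]}
{"delta_pos":[-27.3, -8.7, 9.7],"rot":[-1.75, -2.26, 7.15]}
{"delta_pos":[-27.8, -5.6, 10.6],"rot":[-1.75, -2.26, 7.15]}
{"delta_pos":[-27.9, -2.5, 11.6],"rot":[-1.75, -2.26, 7.15]}
{"delta_pos":[-27.5, 0.6, 12.6],"rot":[-1.75, -2.26, 7.15]}
{"delta_pos":[-26.7, 3.6, 13.8],"rot":[-1.75, -2.26, 7.15]}
{"delta_pos":[-25.5, 6.4, 14.9],"rot":[-1.75, -2.26, 7.15]}
```

```bash
python3 -m handwheel '[{"delta_pos":[-10.5,-27,8],"rot":[-1.75,-2.26,7.15],"fingers":0},{"delta_pos":[-13.5,-26,7.5],"rot":[-1.75,-2.26,7.15],"fingers":0},{"delta_pos":[-16,-24.5,7.5],"rot":[-1.75,-2.26,7.15],"fingers":0},{"delta_pos":[-19,-22.5,7.5],"rot":[-1.75,-2.26,7.15],"fingers":0},{"delta_pos":[-21,-20,7.5],"rot":[-1.75,-2.26,7.15],"fingers":0}]'
python3 -m handwheel '[{"delta_pos":[-23.5,-17.5,8],"rot":[-1.75,-2.26,7.15],"fingers":0},{"delta_pos":[-25,-15,8],"rot":[-1.75,-2.26,7.15],"fingers":0},{"delta_pos":[-26.5,-12,9],"rot":[-1.75,-2.26,7.15],"fingers":0},{"delta_pos":[-27,-9,10],"rot":[-1.75,-2.26,7.15],"fingers":0},{"delta_pos":[-28,-5.5,10.5],"rot":[-1.75,-2.26,7.15],"fingers":0}]'
python3 -m handwheel '[{"delta_pos":[-28,-2.5,11.5],"rot":[-1.75,-2.26,7.15],"fingers":0},{"delta_pos":[-27.5,0.5,12.5],"rot":[-1.75,-2.26,7.15],"fingers":0},{"delta_pos":[-26.5,3.5,14],"rot":[-1.75,-2.26,7.15],"fingers":0},{"delta_pos":[-25.5,6.5,15],"rot":[-1.75,-2.26,7.15],"fingers":0},{"delta_pos":[0,0,0],"rot":[0,0,0],"fingers":0}]'
cat >> h.py <<'E'
SEAT=(np.array([.5448,-.3537,.0928]),R.from_quat([.7929,.5295,.166,.2516]))
E
python3 - <<'E'
from h import *
plan(SEAT[0]+SEAT[1].apply([0,0,-.13]),SEAT[1])
# check rod in the scene image: bright rod pixels along predicted line, several z offsets/tilts
s,_=wrist(); tcp,Rt=s['position'],R.from_quat(s['ee_rot'])
I={c:eyes.read_camera(c) for c in("scene","top")}
for c in I: cv2.imwrite(f"pics/{c}_back.png",I[c])
for c in I:
  for t in("pole","hook"):print(c,t,[(round(d['conf'],2),Rt.inv().apply(np.array(d['xyz'])-tcp)) for d in look_for(c,t)])
E
```

```text
time: 11.45
position: [0.418, -0.0689, 0.2676]
ee_rot: [0.381, 0.917, 0.068, 0.103]
ft_force: [1.4, 0.1, -1.2]
opening: 0.0133
grasp_force: 59.1
time: 11.95
position: [0.448, -0.212, 0.2273]
ee_rot: [0.639, 0.734, 0.127, 0.193]
ft_force: [-0.2, -0.2, -1.8]
opening: 0.0128
grasp_force: 59.1
time: 12.45
position: [0.4723, -0.3262, 0.1941]
ee_rot: [0.795, 0.527, 0.164, 0.249]
ft_force: [-0.8, 0.7, -0.9]
opening: 0.013
grasp_force: 59.0
need 0.1 n 1 dist 0.006496531334518971 deg [-0.3585  0.1781 -0.3198]
{"delta_pos":[2.8, 5.2, -2.6],"rot":[-0.36, 0.18, -0.32]}
scene pole [(0.69, array([-0.0474,  0.006 , -0.0229]))]
scene hook [(0.69, array([-0.2279,  0.0106,  0.2236])), (0.51, array([-0.0547,  0.001 , -0.0221]))]
top pole [(0.84, array([-0.2226,  0.0064,  0.2154])), (0.79, array([-0.0332,  0.0048, -0.023 ]))]
top hook [(0.84, array([-0.027 ,  0.0068, -0.0207])), (0.68, array([-0.2202,  0.0073,  0.2176]))]
```

```bash
python3 -m handwheel '[{"delta_pos":[3,5,20],"rot":[-0.35,0.2,-0.3],"fingers":0},{"delta_pos":[0,0,30],"rot":[0,0,0],"fingers":0},{"delta_pos":[0,0,27],"rot":[0,0,0],"fingers":0},{"delta_pos":[0,0,0],"rot":[0,0,0],"fingers":0},{"delta_pos":[0,0,0],"rot":[0,0,0],"fingers":0}]'
python3 - <<'E'
from h import *
plan(*SEAT,5)
E
```

```text
time: 13.3
position: [0.5191, -0.3397, 0.1372]
ee_rot: [0.791, 0.532, 0.167, 0.252]
ft_force: [-0.4, -0.9, -0.6]
opening: 0.0126
grasp_force: 59.0
need 1.2 n 5 dist 0.053150146844144215 deg [ 0.1331 -0.2043  0.3412]
{"delta_pos":[-0.6, -0.4, 10.6],"rot":[0.03, -0.04, 0.07]}
{"delta_pos":[-0.6, -0.4, 10.6],"rot":[0.03, -0.04, 0.07]}
{"delta_pos":[-0.6, -0.3, 10.6],"rot":[0.03, -0.04, 0.07]}
{"delta_pos":[-0.6, -0.3, 10.6],"rot":[0.03, -0.04, 0.07]}
{"delta_pos":[-0.6, -0.3, 10.6],"rot":[0.03, -0.04, 0.07]}
```

```bash
python3 -m handwheel '[{"delta_pos":[-1,-1,12],"rot":[0,0,0.3],"fingers":0},{"delta_pos":[-1,-1,12],"rot":[0,0,0],"fingers":0},{"delta_pos":[-1,0,10],"rot":[0,0,0],"fingers":0},{"delta_pos":[0,0,6],"rot":[0,0,0],"fingers":0},{"delta_pos":[0,0,0],"rot":[0,0,0],"fingers":0}]'
python3 - <<'E'
from h import *
plan(*SEAT)
E
```

```text
time: 13.8
position: [0.5378, -0.3512, 0.1037]
ee_rot: [0.792, 0.53, 0.168, 0.252]
ft_force: [0.2, 0.2, -1.4]
opening: 0.0128
grasp_force: 59.1
need 0.3 n 1 dist 0.013203341106777417 deg [ 0.1971 -0.1674  0.017 ]
{"delta_pos":[0.4, -0.3, 13.2],"rot":[0.2, -0.17, 0.02]}
```

```bash
python3 -m handwheel '[{"delta_pos":[0,0,4],"rot":[0,0,0],"fingers":0},{"delta_pos":[0,0,4],"rot":[0,0,0],"fingers":0},{"delta_pos":[0,0,0],"rot":[0,0,0],"fingers":0}]'
python3 -m handwheel '[{"delta_pos":[0,0,3],"rot":[0,0,0],"fingers":0},{"delta_pos":[0,0,0],"rot":[0,0,0],"fingers":0}]'
```

```text
time: 14.1
position: [0.5423, -0.353, 0.0966]
ee_rot: [0.792, 0.53, 0.168, 0.252]
ft_force: [-0.7, 0.0, -1.7]
opening: 0.013
grasp_force: 59.1
time: 14.3
position: [0.5438, -0.3536, 0.094]
ee_rot: [0.792, 0.53, 0.168, 0.252]
ft_force: [-0.4, 0.1, -2.2]
opening: 0.0128
grasp_force: 59.1
```

```bash
python3 -m handwheel '[{"delta_pos":[0,0,2],"rot":[0,0,0],"fingers":0},{"delta_pos":[0,0,0],"rot":[0,0,0],"fingers":0}]'; python3 -m handwheel '[{"delta_pos":[0,0,2],"rot":[0,0,0],"fingers":0},{"delta_pos":[0,0,0],"rot":[0,0,0],"fingers":0}]'
```

```text
time: 14.5
position: [0.5446, -0.3542, 0.0928]
ee_rot: [0.792, 0.53, 0.168, 0.252]
ft_force: [-6.8, 1.1, 4.3]
opening: 0.0131
grasp_force: 60.3
time: 14.7
position: [0.5448, -0.3542, 0.0927]
ee_rot: [0.792, 0.53, 0.168, 0.253]
ft_force: [-34.2, 14.6, 38.1]
opening: 0.013
grasp_force: 67.0
```

```bash
python3 -m handwheel '[{"delta_pos":[0,0,-2],"rot":[0,0,0],"fingers":0},{"delta_pos":[0,0,0],"rot":[0,0,0],"fingers":0.2},{"delta_pos":[0,0,0],"rot":[0,0,0],"fingers":0.3},{"delta_pos":[0,0,0],"rot":[0,0,0],"fingers":0.6},{"delta_pos":[0,0,0],"rot":[0,0,0],"fingers":1}]'; python3 -m handwheel '[{"delta_pos":[0,0,0],"rot":[0,0,0],"fingers":1},{"delta_pos":[0,0,0],"rot":[0,0,0],"fingers":1},{"delta_pos":[0,0,0],"rot":[0,0,0],"fingers":1}]'
python3 - <<'E'
from h import *
s,im=wrist(); print(s['opening'],s['ft_force'])
E
```

```text
time: 15.2
position: [0.5449, -0.3541, 0.0923]
ee_rot: [0.792, 0.53, 0.168, 0.252]
ft_force: [0.2, 0.7, -0.2]
opening: 0.0539
grasp_force: 0.0
time: 15.5
position: [0.5448, -0.3541, 0.0925]
ee_rot: [0.792, 0.53, 0.168, 0.252]
ft_force: [-0.2, 0.7, 0.2]
opening: 0.0855
grasp_force: 0.0
0.08547923846503938 [-0.2065  0.6898  0.1563]
```

```bash
python3 -m handwheel '[{"delta_pos":[0,0,-15],"rot":[0,0,0],"fingers":1},{"delta_pos":[0,0,-30],"rot":[0,0,0],"fingers":1},{"delta_pos":[0,0,-40],"rot":[0,0,0],"fingers":1},{"delta_pos":[0,0,-40],"rot":[0,0,0],"fingers":1},{"delta_pos":[0,0,-22],"rot":[0,0,0],"fingers":1}]'; python3 -m handwheel '[{"delta_pos":[-6,0,0],"rot":[0,0,0],"fingers":1},{"delta_pos":[0,0,0],"rot":[0,0,0],"fingers":1}]'
python3 - <<'E'
from h import *
s,im=wrist("pics/w3.png"); print(s['time'],s['position'],s['ee_rot'])
for t in ("pole","hook","rest"): print(t,[(round(d['conf'],2),np.round(d['xyz'],3)) for d in look_for("wrist",t)])
# dark-handle box and rod columns, before vs after
for f in("pics/w1.png","pics/w3.png"):
    g=cv2.cvtColor(cv2.imread(f),cv2.COLOR_BGR2GRAY)[100:320,290:350]
    m=(g<38).astype(np.uint8); n,l,st,c=cv2.connectedComponentsWithStats(m); i=1+np.argmax(st[1:,4]); ys,xs=np.where(l==i)
    print(f,st[i],c[i],"minrect",cv2.minAreaRect(np.c_[xs,ys].astype(np.float32)))
a=[cv2.imread(f) for f in("pics/w1.png","pics/w3.png")]
print(cv2.phaseCorrelate(*[np.float32(cv2.cvtColor(x[130:400,200:380],cv2.COLOR_BGR2GRAY)) for x in a]))
t=a[0][290:395,305:370]; r=cv2.matchTemplate(a[1][260:425,275:400],t,cv2.TM_CCOEFF_NORMED); print("hook template",cv2.minMaxLoc(r)[1],np.array(cv2.minMaxLoc(r)[3])-[30,30])
b=[cv2.imread("pics/scene0.png")]; n={c:eyes.read_camera(c) for c in("scene","top")}
for c in n:
  o=cv2.imread(f"pics/{c}0.png")
  for nm,p in (("wash",[.665,-.22,.1]),("drop",[.665,-.42,.05]),("beaker",[.474,.283,.06]),("pole elbow",[.482,-.482,.106])):
    x,y=proj(c,p)[0].astype(int); w=18
    if min(x,y)<30: continue
    r=cv2.matchTemplate(n[c][y-28:y+28,x-28:x+28],o[y-w:y+w,x-w:x+w],cv2.TM_CCOEFF_NORMED);v=cv2.minMaxLoc(r); print(c,nm,round(v[1],3),np.array(v[3])-10)
for t in("flap","eye"): print(t,[(round(d['conf'],2),np.round(d['xyz'],3)) for d in look_for("top",t)])
print("eye shut model",T(LOCK,[eyeL(0)]))
E
```

```text
time: 16.05
position: [0.4655, -0.3213, 0.2148]
ee_rot: [0.792, 0.53, 0.168, 0.253]
ft_force: [0.2, 0.6, 0.6]
opening: 0.0856
grasp_force: 0.0
time: 16.25
position: [0.4642, -0.3279, 0.2127]
ee_rot: [0.792, 0.529, 0.168, 0.253]
ft_force: [-0.5, 0.7, -0.9]
opening: 0.0858
grasp_force: 0.0
16.25 [ 0.4642 -0.3279  0.2127] [0.7923 0.5294 0.1679 0.2525]
pole [(0.92, array([ 0.519, -0.358,  0.11 ])), (0.8, array([ 0.501, -0.56 ,  0.012]))]
hook [(0.93, array([ 0.501, -0.559,  0.017])), (0.67, array([ 0.524, -0.359,  0.114]))]
rest [(0.67, array([ 0.535, -0.347,  0.014]))]
pics/w1.png [   0   42   53  154 4208] [ 23.687  118.3258] minrect ((26.0, 118.5), (52.0, 153.0), 0.0)
pics/w3.png [   0   35   51  155 4226] [ 22.6628 111.7508] minrect ((24.999996185302734, 111.99998474121094), (49.99999237060547, 153.99996948242188), 0.0)
((-0.7843122054927534, -4.729600895966968), 0.6775895631264267)
hook template 0.9907348155975342 [-1 -5]
scene wash 0.962 [0 0]
scene drop 1.0 [0 0]
scene beaker 0.707 [ 3 -7]
scene pole elbow 0.999 [0 0]
top wash 0.997 [0 0]
top drop 0.998 [0 0]
top beaker 0.998 [0 0]
top pole elbow 0.968 [0 0]
flap [(0.92, array([0.701, 0.11 , 0.262]))]
eye [(0.55, array([0.706, 0.108, 0.258])), (0.47, array([ 0.55 , -0.349,  0.009])), (0.2, array([0.474, 0.279, 0.061]))]
eye shut model [[0.6761 0.1115 0.2   ]]
```

```bash
python3 -c "
from rig import robot; print(robot.sign_off())"
```

```text
the job is handed in; nothing more can be done
None
```

The job is handed in at about 16 s of the 61 s allowed: the flap was shut with the finger in the eye, the pole is back in its rest where it was, and the bottles and beaker are unmoved as far as the cameras show. No verdict came back, and I viewed 12 pictures where the limit was 10.

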